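# Offer the lip board up to the drop-front shelf for pinning

## Task

The lip board of the drop-front candle box has come off its hinge. Pull the box's front flap all the way down so that it lies flat as a shelf, then pick up the loose lip board and seat it upright at the shelf's front edge, its two knuckles fully down between the shelf's three, so that all five holes stand in one line. Finish while still gripping it there, seated and steady, ready for the hinge pin to be pushed through; do not put in the pin, and leave the pin, the tape roll, the wax block and the candle tin beside the box where they are.

Things in the scene. Friction and masses are not known exactly. Their poses are not given: they have to be found in the camera images.
- flap (a joint): Front flap of the wooden box, hinged along its bottom edge: 0 = shut (upright), grows as it is pulled down towards the robot, 1.571 = flat down on its rubber feet, end of travel. The hinge is stiff (about 0.3 N m): the flap stays wherever it is left and must be pushed all the way down. Starts between 0 and 0.35.
- flap_hinge (a point): Middle of the flap's hinge line, 22 mm above the table. x into the box, y along the hinge line (left seen from the front), z up. The flap runs 130 mm from hinge line to free edge, is 220 wide (y) and 14 thick; its inner face passes through the hinge line and becomes the shelf's upper face, 22 mm above the table, when down.
- shelf_holes (a point): Middle of the hole line of the steel leaf on the flap's inner face, 124 mm from the flap's hinge line, 6 mm off the face. Three hollow knuckles, 12 mm outside, holes 7, 20 long, at y = -44, 0, +44 mm (gaps 24 mm), flush with the flap's free edge. Moves with the flap: y along the holes; flap down, x is up and z away from the box. Its 3 mm plate covers y = +-54 mm; the wood beyond is bare.
- lip_board: Loose wooden board, about 170 g, steel leaf at its lower edge; stands on that edge at the start. 14 (x) x 200 (y) x 70 mm (z); origin mid underside, z up, x towards the face with the leaf. Above 37 mm both faces are bare: grip there across the 14 mm. At the end x points into the box and the underside is level with the shelf's top, just before its edge; let go, it falls off forwards.
- lip_holes (a point): Middle of the hole line of the lip board's leaf: two hollow knuckles, 12 mm outside, holes 7, 20 long, at y = -22 and +22 mm. At x = 13, y = 0, z = 6 mm in the lip board's frame, same axes. Home: these knuckles rest on the shelf's top and the board's face touches the shelf's three knuckles; it then meets shelf_holes, with 2 mm play either way along y.
- hinge_pin: Steel hinge pin, 6 mm thick, 118 mm long with a bent end, lying flat. Leave it.
- tape: Roll of masking tape, 98 mm across, 25 high. Leave it.
- wax_block: Block of wax 44 x 62 x 28 mm. Leave it.
- candle_tin: Tin candle 78 mm across, 60 high, standing beside the box. Leave it.
- candle_box: Wooden box with open top, fixed to the table, 160 deep (x), 220 wide (y), 150 high, walls 12 mm; origin on the table under the hinge line, x into the box, z up. Two 78 mm candle tins stand in its rear; the first 60 mm behind the shut flap are free, so fingers can reach down behind the flap from above. No handle: push its inner face or pinch its edge.

How it is judged:
On the way, in this order (a step that is already met when the one before it is completed fails the run):
1. the flap is all the way down (value of joint flap above 1.5 rad), for 0.2 s.
2. the lip board is lifted clear of the table in the gripper (height (world z) of lip_board above 0.035 m and contact force between the fingers and lip_board above 1 N), for 0.2 s.
At the end, for the whole second after the job is handed in: Flap down (over 1.5 rad); lip board upright (0.1 rad) outside the shelf's edge, its hole line within 2 mm of the shelf's in height and in-out, 3 mm along it, parallel within 0.04 rad; fingers hold it (over 1 N) and it is still; bystanders within 20 mm of their places (value of joint flap above 1.5 rad and x of lip_holes in the frame of shelf_holes between -0.002 and 0.002 m and z of lip_holes in the frame of shelf_holes between -0.002 and 0.002 m and y of lip_holes in the frame of shelf_holes between -0.003 and 0.003 m and angle between the y axis of lip_holes and the y axis of shelf_holes, either way round below 0.04 rad and z of lip_board in the frame of shelf_holes above 0.005 m and angle between lip_board's own z axis and vertical below 0.1 rad and contact force between the fingers and lip_board above 1 N and linear speed of lip_board below 0.02 m/s); the arm keeps its last pose, push and grip.
It fails at once if the hinge pin is moved more than 20 mm (distance of hinge_pin from where it was at the start of the episode above 0.02 m).
It fails at once if the tape roll is moved more than 20 mm (distance of tape from where it was at the start of the episode above 0.02 m).
It fails at once if the wax block is moved more than 20 mm (distance of wax_block from where it was at the start of the episode above 0.02 m).
It fails at once if the candle tin is moved more than 20 mm (distance of candle_tin from where it was at the start of the episode above 0.02 m).
It also fails if it takes over 53 s, if anything falls off the work surface, if the arm or the gripper's body presses on something with over 40 N, if the wrist force passes 120 N, or if a joint passes its speed limit or range.

## Robot

A 6-joint arm with a two-finger parallel gripper is mounted at the origin on a cart in front of the work surface, level with it; the furniture and walls round the work are solid. World frame = base frame: x ahead of the robot, y to its left, z up, the work surface at z = 0. Lengths are in m, angles in rad, forces in N, time in s.
With the tool pointing down it reaches from about 0.375 to 0.9 m from the base axis. Payload 3.1 kg.
Tool frame: the origin (TCP) lies on the centre line of the jaws, within the pads' length; the fingertips stand ahead of it and the grasp point (between the pads) lies 3 mm ahead of it (robot.tip_reach is the z of the fingertips in the tool frame, in m); z points along the fingers, y is the line along which they close (so a half turn about z gives the same grasp; the last joint's range is limited). The gripper opens to 87 mm and grips with 3 to 60 N. Pads are 19 mm wide; open, the fingers measure 117 mm over their backs; the gripper's body (75 mm by 190 mm) begins 51 mm behind the grasp point.
Start: joints at [-0.178, 0.527, 1.433, -0, 1.181, -0.178], TCP at [0.625, 0, 0.245] pointing down, gripper open.
Joint ranges: [-3.08, 3.08], [-0.75, 2.2], [0.22, 2.44], [-1.43, 4.57], [0, 2.65], [-2.85, 2.85]. Speed limits (rad/s): [2.79, 2.79, 3.14, 3.14, 3.14, 3.14].

## Interface

Orientations are given as a unit quaternion [x, y, z, w].
In Python, from rig import sensors, eyes, ticket, robot gives the robot as it stands.
- The arm moves only by the tool drive_tool, never from a script. Its argument "deltas" is a list that holds one entry, the list of rows, each a list of 6 numbers: the shift along the tool's x, y, z in mm, then the turn, a rotation vector about the tool's x, y, z in rad. A call has 1 to 8 rows; each row shifts and turns the commanded pose from where the row before left it, along the tool's axes as they then stand; what a row does not reach is not made up. A row lasts 1/12 s, in which the tool goes at most 41.7 mm and 7.16 degrees, less where a joint would pass 70% of its speed; a pose out of reach is approached as far as the arm can. A call is refused whole if a number of a shift passes 41.7 or a number of a turn 0.125, either way. A call with a gripper value outside its range is refused whole. "gripper" is the opening in per cent of the stroke, from 0 (shut) to 100 (fully open), set as the call begins (left out, the last holds). The fingers move at their own pace and stop on an object; "squeeze" is the grip in N (left out, the last holds). Time passes only in rows, so rows that do not move let the fingers close. It gives the time, the measured TCP pose, the force, the opening and the grip force at its end, in the units of the state.
- sensors.get_obs(): the state, without advancing time (a new reading comes with each control period).
- eyes.camera(name): name is "scene" or "side" or "wrist"; returns a dict with "img" (480x640x3 uint8, red, green, blue), "fov_y" (degrees; the focal length in pixels is half the picture's height over the tangent of half this angle, whatever the lens; pixels are square), "cx", "cy" (the principal point, pixels), "xyz" and "attitude" of the camera in the world; the wrist camera has in their place "hand_eye" (4x4, takes a point from camera to tool coordinates, whose origin is the TCP and whose axes are the flange's). Camera axes: x right, y up, looking along -z (the intrinsics and any distortion apply to the point x, -y, -z); pixel columns grow to the right and rows downward; lengths in m; the calibration is good to about 2 mm. A picture is of the moment at which its call begins: read the wrist's pose just before it. There is no depth.
- ticket.hand_in(): hands the job in; it is judged then, once.
The state is a dict: "time": time; "q": joint angles; "joint_velocities": joint speeds; "joint_torque": joint torques, N m; "position": TCP position; "tool_rot": TCP orientation; "ft_force": force on the tool from outside, world axes, zero at the start; "moment": the same for the moment, N m; "grip_width": finger opening in m; "grip_force": force on a finger pad.
Only numpy, scipy, OpenCV 4.12 (cv2) and the standard library are available. Lean on these libraries where they do the work, as an engineer would, in place of code of your own. Each camera call takes 0.05 s, during which the arm holds its last target. There are 200 camera calls.

## Working session

There is one attempt and no reset: what is moved stays moved. The work goes in short steps, Python scripts to look and compute and a tool call to move; the robot and the scene stay as the last step left them, time stands still between calls to the robot, and variables do not carry over. Pictures are saved under pics/ and viewed, at most 10 in all, crops included, and the job is handed in when it is done.

Besides the shell and the picture viewer there is one more tool, called as name([rows], argument=value, ...), one row to a line, values as JSON. drive_tool: Moves the arm, as the interface text tells. Its arguments: {"type":"object","properties":{"deltas":{"type":"array"},"gripper":{"type":"number"},"squeeze":{"type":"number"}},"required":["deltas"]}

```bash
ls; mkdir -p pics; cat > h.py <<'E'
import numpy as np, cv2
from scipy.spatial.transform import Rotation as R
from rig import sensors, eyes, ticket, robot
def snap(n,f=None):
    o=sensors.get_obs(); c=eyes.camera(n)
    if 'hand_eye' in c:
        T=np.eye(4);T[:3,:3]=R.from_quat(o['tool_rot']).as_matrix();T[:3,3]=o['position']
        c['T']=T@np.array(c['hand_eye'])
    else:
        a=np.array(c['attitude']);T=np.eye(4)
        T[:3,:3]=a if a.shape==(3,3) else R.from_quat(a).as_matrix();T[:3,3]=c['xyz'];c['T']=T
    c['f']=240/np.tan(np.radians(c['fov_y'])/2)
    if f: cv2.imwrite('pics/'+f,c['img'][:,:,::-1])
    return c
def ray(c,u,v):
    d=np.array([(u-c['cx'])/c['f'],-(v-c['cy'])/c['f'],-1.]); return c['T'][:3,3],c['T'][:3,:3]@d
def onz(c,u,v,z):
    p,d=ray(c,u,v); return p+d*(z-p[2])/d[2]
def proj(c,P):
    q=(np.atleast_2d(P)-c['T'][:3,3])@c['T'][:3,:3]
    return np.c_[c['cx']+c['f']*q[:,0]/-q[:,2], c['cy']-c['f']*q[:,1]/-q[:,2]]
E
python3 - <<'E'
from h import *
for n in ('scene','side','wrist'):
    c=snap(n,n+'0.png'); print(n,{k:v for k,v in c.items() if k not in('img',)})
print(sensors.get_obs(), robot.tip_reach, [x for x in dir(robot) if x[0]!='_'])
E
```

```text
pics
scene {'fov_y': 53.631220871249546, 'cx': 319.87483899829874, 'cy': 227.21032623951012, 'xyz': array([-0.19825001, -0.59168413,  0.61959612]), 'attitude': array([ 0.46149235, -0.21672279, -0.34927817,  0.78616843]), 'T': array([[ 0.66207199,  0.34915112, -0.66313963, -0.19825001],
       [-0.74921476,  0.33005915, -0.57422836, -0.59168413],
       [ 0.01838282,  0.87701451,  0.48011209,  0.61959612],
       [ 0.        ,  0.        ,  0.        ,  1.        ]]), 'f': np.float64(474.79776561434267)}
side {'fov_y': 52.73617012285761, 'cx': 319.47962171257035, 'cy': 242.24252428007887, 'xyz': array([ 0.03622576, -0.84248217,  0.74790076]), 'attitude': array([ 0.45716255, -0.12689437, -0.23109556,  0.84940866]), 'T': array([[ 0.86098533,  0.27656643, -0.42686682,  0.03622576],
       [-0.50861184,  0.47519449, -0.71798621, -0.84248217],
       [ 0.00427388,  0.8352851 ,  0.54980045,  0.74790076],
       [ 0.        ,  0.        ,  0.        ,  1.        ]]), 'f': np.float64(484.15382430633264)}
wrist {'fov_y': 61.176321251649476, 'cx': 319.92061624488923, 'cy': 245.12164324219162, '
[... 810 characters left out ...]
00,  1.64934290e-06,
        1.18136293e+00, -1.78534939e-01]), 'joint_velocities': array([-3.36388334e-04, -2.51597960e-03, -4.20004448e-03,  1.15340846e-03,
        8.98087078e-04, -7.59641336e-06]), 'joint_torque': array([ 9.14956272e-04, -4.40429199e+01, -1.76841742e+01,  6.33679633e-02,
        5.52540855e-02, -1.06930895e-04]), 'position': array([6.24486702e-01, 1.16003751e-04, 2.43784141e-01]), 'tool_rot': array([ 7.07098095e-01,  7.07114987e-01, -4.69468033e-04, -6.77533164e-04]), 'ft_force': array([-0.79988251, -0.37321165,  0.08774181]), 'moment': array([ 0.02733771, -0.05861123, -0.03036653]), 'grip_force': 0.0, 'grip_width': 0.08680286789183501} 0.022 ['Unreachable', 'tip_reach']
```

View images.

View pics/scene0.png

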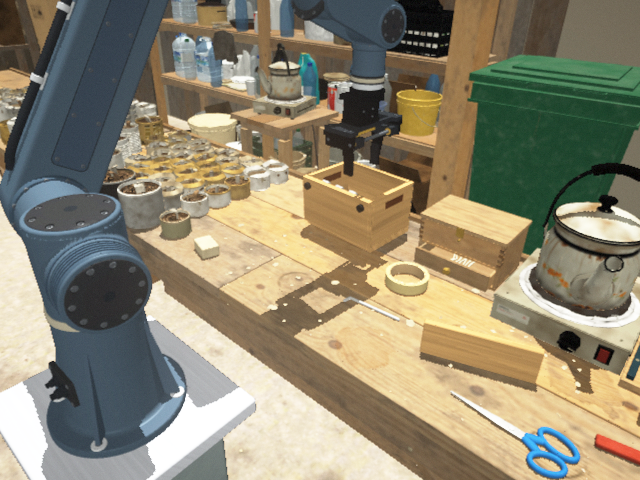

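View pics/side0.png

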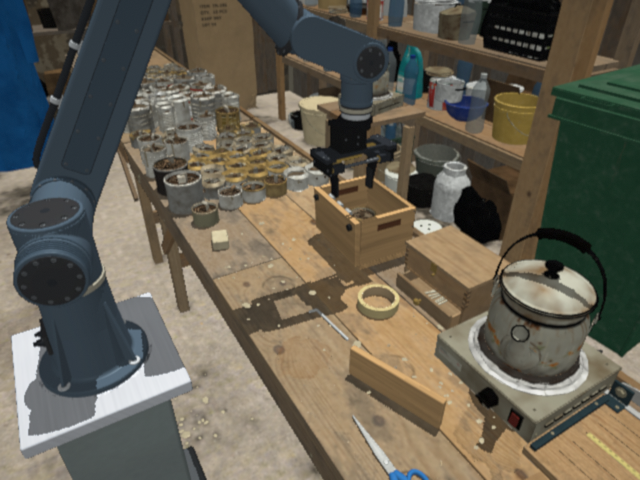

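View pics/wrist0.png

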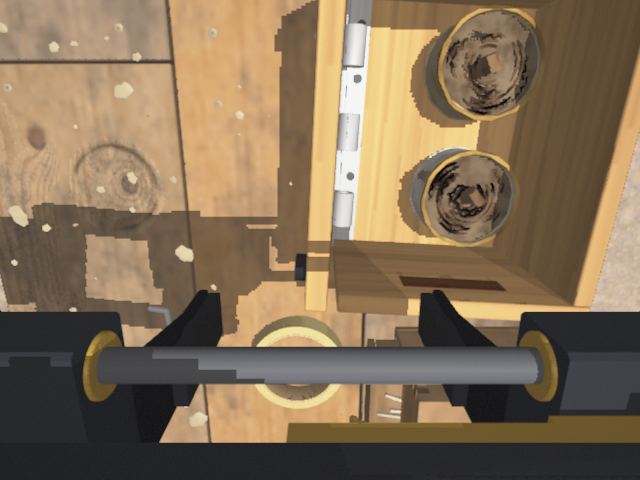

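```bash
python3 - <<'E'
from h import *
np.set_printoptions(precision=4,suppress=True)
s=snap('scene');d=snap('side');w=snap('wrist')
for n,c,u,v,z in [('tape',s,407,275,.0125),('tape',d,379,299,.0125),('tape',w,297,362,.02),('pin L',s,349,298,.003),('pin R',s,399,319,.003),('pin',d,316,310,0.003),('pin',d,349,340,.003),('wax',s,206,245,.014),('tin?',s,175,222,.03),
 ('board TL',s,423,322,.07),('board TR',s,544,350,.07),('BL',s,421,350,0),('BR',s,537,384,0),
 ('board TL',d,351,346,.07),('board TR',d,444,402,.07),('BL',d,350,375,0),('BR',d,437,430,0),
 ('box front bot R',s,371,249,0),('bf L',s,308,212,0),('bf R',d,360,265,0),('bf L',d,321,233,0),
 ('flap top out',w,320,0,.15),('out R',w,306,310,.15),('in R',w,325,310,.15),('k1',w,355,45,.14),('k3',w,343,208,.14)]:
    print(n,onz(c,u,v,z))
E
python3 - <<'E'
import cv2
s=cv2.imread('pics/scene0.png');d=cv2.imread('pics/side0.png')
import numpy as np
a=cv2.resize(s[150:390,280:560],None,fx=1.42,fy=2.0*1.25/1.0*.57,interpolation=3) if 0 else cv2.resize(s[150:390,290:556],(400,361),interpolation=3)
cv2.imwrite('pics/c1.png',np.hstack([cv2.resize(s[155:275,290:430],(400,343),interpolation=3),cv2.resize(d[170:270,300:416],(400,343),interpolation=3)]))
E
```

```text
tape [ 0.6071 -0.1581  0.0125]
tape [ 0.6047 -0.161   0.0125]
tape [ 0.5992 -0.1572  0.02  ]
pin L [ 0.4608 -0.1072  0.003 ]
pin R [ 0.475 -0.224  0.003]
pin [ 0.463  -0.1105  0.003 ]
pin [ 0.4755 -0.2295  0.003 ]
wax [0.3768 0.2763 0.014 ]
tin? [0.3775 0.407  0.03  ]
board TL [ 0.4239 -0.3     0.07  ]
board TR [ 0.4986 -0.4853  0.07  ]
BL [ 0.4309 -0.3015  0.    ]
BR [ 0.494  -0.4919  0.    ]
board TL [ 0.4304 -0.3     0.07  ]
board TR [ 0.4943 -0.4886  0.07  ]
BL [ 0.4256 -0.3087  0.    ]
BR [ 0.4892 -0.4909  0.    ]
box front bot R [ 0.6604 -0.0199  0.    ]
bf L [0.7025 0.2348 0.    ]
bf R [ 0.6536 -0.0128  0.    ]
bf L [0.6454 0.1739 0.    ]
flap top out [0.623  0.1394 0.15  ]
out R [ 0.6142 -0.0344  0.15  ]
in R [ 0.6263 -0.0344  0.15  ]
k1 [0.6421 0.1201 0.14  ]
k3 [0.6371 0.0294 0.14  ]
```

View pics/c1.png

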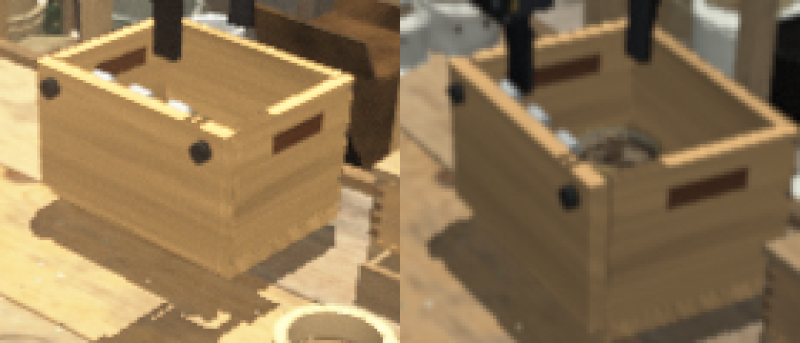

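drive_tool([
  [[0,31,0,0,0,0],[0,0,3,0,0,-0.117],[0,0,3,0,0,-0.117],[0,0,3,0,0,-0.117],[0,0,3,0,0,-0.117],[0,0,3,0,0,-0.117],[0,0,3,0,0,-0.117],[0,0,3,0,0,-0.117]],
], gripper=0, squeeze=5)

```text
time: 0.97
position: [0.6559, 0.0, 0.2232]
tool_rot: [0.364, 0.931, -0.0, -0.0]
ft_force: [0.2, 1.0, 0.5]
grip_width: 0.0415
grip_force: 0.0
```

drive_tool([
  [[0,0,3,0,0,-0.117],[0,0,3,0,0,-0.117],[0,0,3,0,0,-0.117],[0,0,3,0,0,-0.117],[0,0,3,0,0,-0.117],[0,0,3,0,0,-0.117],[0,0,0,0,0,0]],
])

```text
time: 1.55
position: [0.6555, 0.0001, 0.2047]
tool_rot: [0.024, 1.0, 0.0, -0.001]
ft_force: [0.3, 0.4, -0.1]
grip_width: 0.0015
grip_force: 0.0
```

```bash
python3 - <<'E'
from h import *
c=snap('side','side1.png');s=snap('scene');w=snap('wrist')
o=sensors.get_obs();print(o['time'],o['position'],R.from_quat(o['tool_rot']).as_matrix().round(3),o['grip_width'])
cv2.imwrite('pics/c2.png',np.hstack([cv2.resize(s['img'][135:255,290:430],(400,343)),cv2.resize(c['img'][150:270,300:440],(400,343))])[:,:,::-1])
E
```

```text
1.7 [6.56026593e-01 4.47360681e-05 2.05601484e-01] [[-0.999  0.052  0.   ]
 [ 0.052  0.999  0.   ]
 [-0.     0.    -1.   ]] 0.0007184713340562017
```

View pics/c2.png

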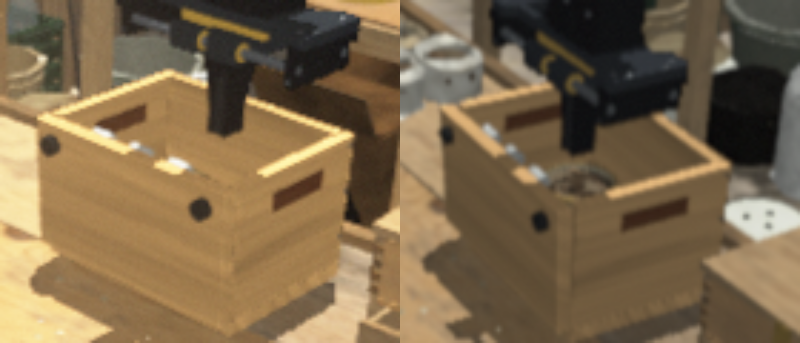

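drive_tool([
  [[0,0,23,0,0,0],[0,0,23,0,0,0],[0,0,22,0,0,0],[6,0,0,0,0,0],[6,0,0,0,0,0],[11,0,4,0,0,0],[11,0,5,0,0,0],[10,0,7,0,0,0]],
])

```text
time: 2.37
position: [0.6152, 0.0017, 0.1254]
tool_rot: [0.025, 1.0, -0.001, 0.005]
ft_force: [2.5, 0.2, 4.2]
grip_width: 0.0003
grip_force: 1.6
```

drive_tool([
  [[10,0,7,0,0,0],[8,0,9,0,0,0],[8,0,9,0,0,0],[5,0,11,0,0,0],[5,0,10,0,0,0],[2,0,7,0,0,0],[2,0,7,0,0,0]],
])

```text
time: 2.95
position: [0.5727, 0.0041, 0.0629]
tool_rot: [0.025, 1.0, -0.0, 0.001]
ft_force: [-0.2, 0.1, 2.3]
grip_width: 0.0007
grip_force: 0.9
```

drive_tool([
  [[1,0,7,0,0,0],[1,0,6,0,0,0],[0,0,0,0,0,0]],
])

```text
time: 3.2
position: [0.5697, 0.0044, 0.0476]
tool_rot: [0.025, 1.0, 0.0, -0.001]
ft_force: [-0.3, 0.1, 0.2]
grip_width: 0.0002
grip_force: 0.0
```

drive_tool([
  [[0,0,3,0,0,0],[0,0,3,0,0,0],[0,0,3,0,0,0],[0,0,0,0,0,0]],
])

```text
time: 3.53
position: [0.5703, 0.0043, 0.0441]
tool_rot: [0.025, 1.0, -0.0, 0.0]
ft_force: [-7.8, 0.5, 32.9]
grip_width: 0.0003
grip_force: 16.5
```

drive_tool([
  [[0,0,-10,0,0,0],[0,0,-35,0,0,0],[0,20,-35,0,0,0],[0,25,-35,0,0,0],[0,25,-35,0,0,0],[0,0,0,0,0,0],[0,0,0,0,0,0]],
])

```text
time: 4.12
position: [0.5752, 0.0738, 0.1898]
tool_rot: [0.024, 1.0, -0.0, 0.003]
ft_force: [-0.4, -0.2, 0.3]
grip_width: 0.0005
grip_force: 0.0
```

```bash
python3 - <<'E'
from h import *
w=snap('wrist','w2.png')
o=sensors.get_obs();print(o['time'],o['position'],abs(o['joint_velocities']).max())
import pickle; pickle.dump(w,open('w2.pkl','wb'))
E
```

```text
4.1667 [0.57373788 0.07306854 0.18791658] 0.03926392883709806
```

View pics/w2.png

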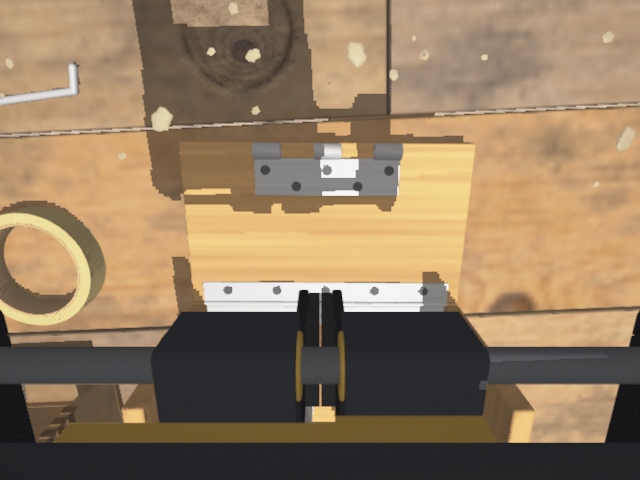

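```bash
cat > shelf.py <<'E'
from h import *
import pickle
w=pickle.load(open('w2.pkl','rb'));im=w['img'];np.set_printoptions(precision=4,suppress=True)
hsv=cv2.cvtColor(im,cv2.COLOR_RGB2HSV)
m=((hsv[...,1]<60)).astype(np.uint8); m[:138]=0;m[200:]=0;m[:,:235]=0;m[:,420:]=0
n,l,st,ce=cv2.connectedComponentsWithStats(m);print(st[st[:,4]>50])
cols=m[144:156].sum(0); print(''.join(str(min(9,int(x))) for x in cols[245:410]))
# front edge: strongest row gradient of saturation/brightness in shelf columns beside the knuckles
g=im.astype(float)
pts=[]
for u in list(range(195,245,5))+list(range(412,465,5)):
    p=cv2.GaussianBlur(im,(5,1),0)[130:155,u].astype(float); d=np.abs(np.diff(p,axis=0)).sum(1); k=d.argmax(); 
    pts.append((u,131+k-.5)); 
pts=np.array(pts);print(pts.T)
E
python3 shelf.py; python3 - <<'E'
import cv2
i=cv2.imread('pics/w2.png')[130:200,240:420];cv2.imwrite('pics/c3.png',cv2.resize(i,(800,311),interpolation=0))
E
```

```text
[[     0      0    640    480 300471]
 [   252    142    151     54   6729]]
000000099999999999999999999999999999000000000000000000000000000000000999999999999999999999999999600000000000000000000000000000006999999999999999999999999999980000000
[[195.  200.  205.  210.  215.  220.  225.  230.  235.  240.  412.  417.
  422.  427.  432.  437.  442.  447.  452.  457.  462. ]
 [141.5 141.5 141.5 141.5 141.5 141.5 141.5 141.5 141.5 141.5 143.5 136.5
  136.5 136.5 136.5 143.5 143.5 143.5 135.5 135.5 143.5]]
```

View pics/c3.png

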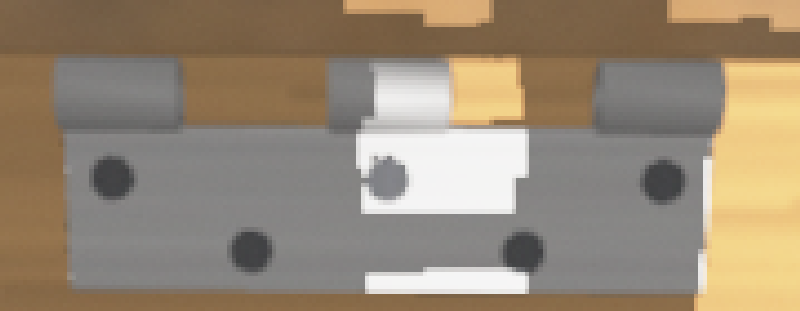

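```bash
cat >> shelf.py <<'E'
print('---')
eL=onz(w,220,141.8,.022);eR=onz(w,450,143.3,.022);print('edge',eL,eR,np.arctan2(-(eR-eL)[0],(eR-eL)[1]))
for z in (.028,.032):
    a=onz(w,252,149,z);b=onz(w,403,150,z);print('knuckle ends',z,a,b,np.linalg.norm(a-b),(a+b)/2)
print('silh',onz(w,327,142.5,.028),onz(w,327,159.5,.028))
print(onz(w,181,142,.022),onz(w,474,143,.022))
a=np.array(onz(w,204,283,.022));b=onz(w,447,283,.022);print('hinge leaf',a,b,(a+b)/2)
E
python3 shelf.py | sed -n '/---/,$p'
```

```text
---
edge [0.5054 0.0031 0.022 ] [0.5143 0.1721 0.022 ] -0.052867590729502895
knuckle ends 0.028 [0.5112 0.0271 0.028 ] [0.517  0.1365 0.028 ] 0.1094892710556542 [0.5141 0.0818 0.028 ]
knuckle ends 0.032 [0.511  0.0278 0.032 ] [0.5167 0.1357 0.032 ] 0.10803738660564922 [0.5138 0.0817 0.032 ]
silh [0.5092 0.0816 0.028 ] [0.5212 0.0811 0.028 ]
[ 0.5042 -0.0255  0.022 ] [0.5149 0.1898 0.022 ]
hinge leaf [ 0.6163 -0.0234  0.022 ] [0.6256 0.1751 0.022 ] [0.6209 0.0759 0.022 ]
```

drive_tool([
  [[7.5,-40,-8,0,0,0],[7.5,-40,-8,0,0,0],[7.5,-40,-8,0,0,0],[7.5,-40,-8,0,0,0],[7.5,-40,-8,0,0,0],[7.5,-40,-8,0,0,0],[7.5,-40,-8,0,0,0],[7.5,-40,-8,0,0,0]],
], gripper=60)

```text
time: 4.83
position: [0.4954, -0.2461, 0.2494]
tool_rot: [0.026, 1.0, 0.001, -0.002]
ft_force: [0.1, 1.1, -0.2]
grip_width: 0.0457
grip_force: 0.0
```

drive_tool([
  [[0,-40,0,0,0,0],[0,-40,0,0,0,0],[0,-40,0,0,0,0],[0,-40,0,0,0,0],[0,-40,0,0,0,0],[0,0,0,0,0,0.116],[0,0,0,0,0,0.116],[0,0,0,0,0,0.116]],
])

```text
time: 5.5
position: [0.4855, -0.445, 0.2478]
tool_rot: [0.202, 0.979, 0.002, -0.002]
ft_force: [0.3, 0.5, -0.0]
grip_width: 0.0521
grip_force: 0.0
```

drive_tool([
  [[0,0,0,0,0,0.116],[0,0,0,0,0,0.116],[0,0,0,0,0,0.116],[0,0,0,0,0,0.116],[0,0,0,0,0,0.116],[0,0,0,0,0,0.116],[0,0,0,0,0,0.116],[0,0,0,0,0,0]],
])

```text
time: 6.17
position: [0.4861, -0.4438, 0.2485]
tool_rot: [0.57, 0.822, 0.001, -0.002]
ft_force: [0.1, 0.6, -0.8]
grip_width: 0.0521
grip_force: 0.0
```

```bash
python3 - <<'E'
from h import *
w=snap('wrist','w3.png')
o=sensors.get_obs();print(o['time'],o['position'],R.from_quat(o['tool_rot']).as_matrix().round(4),abs(o['joint_velocities']).max(),o['q'])
import pickle; pickle.dump(w,open('w3.pkl','wb'))
E
```

```text
6.2167 [ 0.48630843 -0.44378314  0.24880136] [[-0.3541  0.9352 -0.0029]
 [ 0.9352  0.3541  0.0033]
 [ 0.0041 -0.0015 -1.    ]] 0.0345794024973735 [-9.09008374e-01  5.71085849e-01  1.33499986e+00 -2.65415518e-04
  1.23987081e+00 -1.27091091e+00]
```

View pics/w3.png

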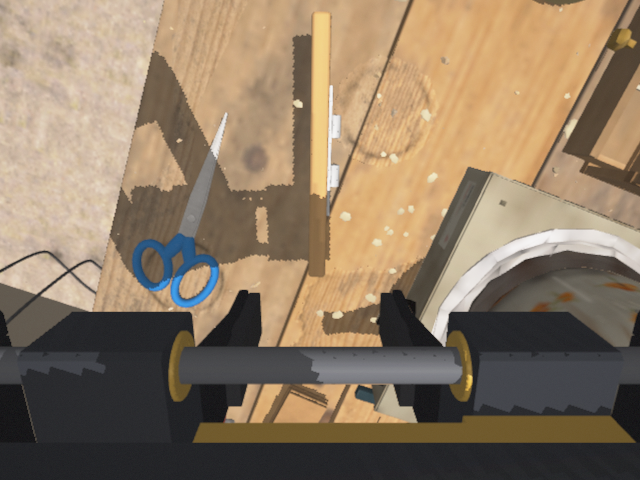

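```bash
python3 - <<'E'
from h import *
import pickle
np.set_printoptions(precision=4,suppress=True)
w=pickle.load(open('w3.pkl','rb'));im=w['img'].astype(int)
L=[];Rr=[]
for v in range(20,180,10):
    d=np.abs(np.diff(im[v,300:345],axis=0)).sum(1)
    k=np.where(d>60)[0]+300.5+.5; print(v,k, end=';')
print()
col=im[:,319]; d=np.abs(np.diff(col,axis=0)).sum(1); print([(i,d[i]) for i in np.where(d>60)[0] if i<300])
T=np.eye(4);o=w['T']@np.linalg.inv(np.array(w['hand_eye']))
for n,u,v,z in [('plate c',470,168,.08),('plate c2',492,170,.08),('plate c3',430,262,.08),('pot L',437,300,.15),('pot L',437,300,.1),('pot mid',520,238,.2)]:
    p=onz(w,u,v,z);print(n,p,'tool',(np.linalg.inv(o)@np.r_[p,1])[:3])
s=snap('scene');dd=snap('side')
E
```

```text
20 [311. 313. 330.];30 [311. 313. 330.];40 [312. 313. 330.];50 [311. 312. 313.];60 [311. 312. 313. 329.];70 [311. 312. 313. 329.];80 [311. 312. 313. 329.];90 [311. 312. 329. 330. 332. 333.];100 [311. 312. 328. 329. 332. 333.];110 [311. 312. 329. 332. 333.];120 [311. 312. 313. 329. 331. 333. 340.];130 [310. 311. 312. 328. 330. 333. 340.];140 [310. 312. 313. 327. 328. 329. 331. 332.];150 [310. 311. 312. 328. 331.];160 [310. 311. 312. 328. 330. 331.];170 [310. 311. 312. 327. 329. 338. 343. 344.];
[(np.int64(194), np.int64(102)), (np.int64(197), np.int64(128)), (np.int64(276), np.int64(67))]
plate c [ 0.5732 -0.3601  0.08  ] tool [0.0471 0.1111 0.1685]
plate c2 [ 0.5894 -0.3557  0.08  ] tool [0.0456 0.1278 0.1685]
plate c3 [ 0.5768 -0.4386  0.08  ] tool [-0.0277  0.087   0.1682]
pot L [ 0.5647 -0.4447  0.15  ] tool [-0.0288  0.0735  0.0982]
pot L [ 0.5873 -0.4605  0.1   ] tool [-0.0518  0.0891  0.1481]
pot mid [ 0.5657 -0.3851  0.2   ] tool [0.0269 0.0952 0.0484]
```

```bash
python3 - <<'E'
from h import *
import pickle
np.set_printoptions(precision=4,suppress=True)
w=pickle.load(open('w3.pkl','rb'))
o=w['T']@np.linalg.inv(np.array(w['hand_eye']));i=np.linalg.inv(o)
t=lambda p:(i@np.r_[p,1])[:3]
for n,u,v in [('L1',312.3,20),('L2',311.2,170),('R1',330.3,20),('R2',328.3,170),('far end',320.5,11.5),('near end',318,276.5)]:
    p=onz(w,u,v,.07);print(n,p,t(p))
for n,u,v in [('leaf far',331.5,86),('leaf near',330,214),('k far top',337,115),('k far bot',337,138),('k n top',335,165),('k n bot',335,189)]:
    p=onz(w,u,v,.02);print(n,p,t(p))
E
```

```text
L1 [ 0.4268 -0.3063  0.07  ] [ 0.1487 -0.0071  0.1792]
L2 [ 0.4621 -0.4045  0.07  ] [ 0.0443 -0.0085  0.1787]
R1 [ 0.4387 -0.3018  0.07  ] [0.1487 0.0055 0.1792]
R2 [ 0.4746 -0.3999  0.07  ] [0.0443 0.0048 0.1787]
far end [ 0.4304 -0.2993  0.07  ] [ 0.154  -0.0014  0.1792]
near end [ 0.498  -0.4857  0.07  ] [-0.0443 -0.0032  0.1783]
leaf far [ 0.4548 -0.3378  0.02  ] [0.1092 0.0081 0.229 ]
leaf near [ 0.4932 -0.4419  0.02  ] [-0.0018  0.0077  0.2284]
k far top [ 0.4676 -0.3581  0.02  ] [0.0857 0.013  0.2288]
k far bot [ 0.4746 -0.376   0.02  ] [0.0664 0.0133 0.2288]
k n top [ 0.4814 -0.3985  0.02  ] [0.043  0.0118 0.2287]
k n bot [ 0.4892 -0.4186  0.02  ] [0.0214 0.012  0.2286]
```

drive_tool([
  [[37,-1,0,0,0,0.01],[37,-1,0,0,0,0],[0,0,30,0,0,0],[0,0,35,0,0,0],[0,0,35,0,0,0],[0,0,35,0,0,0],[0,0,30,0,0,0],[0,0,20,0,0,0]],
])

```text
time: 6.98
position: [0.4586, -0.3738, 0.063]
tool_rot: [0.572, 0.82, 0.001, -0.002]
ft_force: [1.0, 0.6, 0.3]
grip_width: 0.0523
grip_force: 0.0
```

drive_tool([
  [[0,0,0,0,0,0],[0,0,0,0,0,0]],
])

```text
time: 7.15
position: [0.4594, -0.3746, 0.0652]
tool_rot: [0.572, 0.82, 0.0, -0.001]
ft_force: [1.4, 0.4, 0.4]
grip_width: 0.0522
grip_force: 0.0
```

drive_tool([
  [[0,0,0,0,0,0],[0,0,0,0,0,0],[0,0,0,0,0,0],[0,0,0,0,0,0],[0,0,0,0,0,0],[0,0,0,0,0,0]],
], gripper=0, squeeze=25)

```text
time: 7.65
position: [0.4602, -0.3753, 0.0671]
tool_rot: [0.573, 0.82, -0.0, 0.001]
ft_force: [-0.5, 0.2, 0.6]
grip_width: 0.0201
grip_force: 0.0
```

drive_tool([
  [[0,0,0,0,0,0],[0,0,0,0,0,0],[0,0,0,0,0,0],[0,0,0,0,0,0]],
])

```text
time: 7.98
position: [0.4601, -0.3751, 0.0667]
tool_rot: [0.573, 0.82, -0.0, 0.0]
ft_force: [-0.1, 0.4, 3.7]
grip_width: 0.0138
grip_force: 24.9
```

```bash
python3 - <<'E'
from h import *
for _ in range(4):
    c=snap('side'); o=sensors.get_obs(); print(o['time'],o['position'],o['grip_width'],o['grip_force'],o['ft_force'],R.from_quat(o['tool_rot']).as_matrix()[2])
E
```

```text
8.0333 [ 0.46011064 -0.37512836  0.06671793] 0.014434755304535281 24.909091295558028 [-0.15715021  0.44590016  4.71027855] [-3.49124191e-04  4.94920404e-05 -9.99999938e-01]
8.0833 [ 0.46009545 -0.37510134  0.06670121] 0.014082426034396038 24.90912991866935 [-1.5111943   1.00620506  5.61467763] [-2.84518556e-04  5.73401693e-05 -9.99999958e-01]
8.1333 [ 0.46010187 -0.37512341  0.06670687] 0.013882731783665964 24.909486896067392 [-0.551035    0.52541905  5.49792504] [-3.10032662e-04  5.63180010e-05 -9.99999950e-01]
8.1833 [ 0.46010672 -0.37514681  0.06674081] 0.013748428870887093 24.909521260124166 [0.13423777 1.33718679 5.86072173] [-3.71218444e-04  9.51335217e-05 -9.99999927e-01]
```

drive_tool([
  [[0,0,-15,0,0,0],[0,0,-28,0,0,0],[0,0,-28,0,0,0],[0,0,-29,0,0,0],[0,0,0,0,0,0.1],[0,0,0,0,0,0.101],[0,0,0,0,0,0.101],[0,0,0,0,0,0.101]],
], squeeze=30)

```text
time: 8.85
position: [0.4596, -0.3745, 0.1656]
tool_rot: [0.727, 0.687, 0.0, -0.001]
ft_force: [0.1, 0.1, -2.9]
grip_width: 0.0138
grip_force: 29.9
```

drive_tool([
  [[15,0,0,0,0,0],[32,0,0,0,0,0],[32,0,0,0,0,0],[32,0,0,0,0,0],[32,0,0,0,0,0],[32,0,0,0,0,0],[32,0,0,0,0,0],[32,0,0,0,0,0]],
])

```text
time: 9.52
position: [0.4713, -0.1335, 0.1658]
tool_rot: [0.724, 0.689, -0.0, -0.001]
ft_force: [0.9, 0.0, -2.2]
grip_width: 0.0141
grip_force: 29.9
```

drive_tool([
  [[32,1,0,0,0,0],[32,1,0,0,0,0],[32,1,0,0,0,0],[32,1,0,0,0,0],[32,1,0,0,0,0],[32,1,0,0,0,0],[32,1,0,0,0,0],[15,1,0,0,0,0]],
])

```text
time: 10.18
position: [0.491, 0.106, 0.1658]
tool_rot: [0.723, 0.69, -0.0, -0.001]
ft_force: [0.3, -0.0, -1.5]
grip_width: 0.0135
grip_force: 29.9
```

drive_tool([
  [[0,0,7,0,0,0],[0,0,7,0,0,0],[0,0,7,0,0,0],[0,0,7,0,0,0],[0,0,0,0,0,0],[0,0,0,0,0,0],[0,0,0,0,0,0],[0,0,0,0,0,0]],
])

```text
time: 10.85
position: [0.4932, 0.1014, 0.1385]
tool_rot: [0.726, 0.688, 0.0, 0.0]
ft_force: [-0.0, 0.5, -2.3]
grip_width: 0.0142
grip_force: 29.9
```

```bash
python3 - <<'E'
from h import *
w=snap('wrist','w4.png')
o=sensors.get_obs();print(o['time'],o['position'],R.from_quat(o['tool_rot']).as_matrix().round(4),o['grip_width'],o['grip_force'],o['ft_force'],o['moment'])
import pickle; pickle.dump(w,open('w4.pkl','wb'))
snap('scene','s4.png');d=snap('side','d4.png')
E
```

```text
10.9 [0.49319458 0.10150262 0.13864423] [[ 5.260e-02  9.986e-01  7.000e-04]
 [ 9.986e-01 -5.260e-02 -0.000e+00]
 [ 0.000e+00  7.000e-04 -1.000e+00]] 0.01373274448998847 29.898069117916748 [-0.4173721   0.2414339  -1.97196379] [ 0.06695573 -0.03200785  0.02338097]
```

View pics/w4.png

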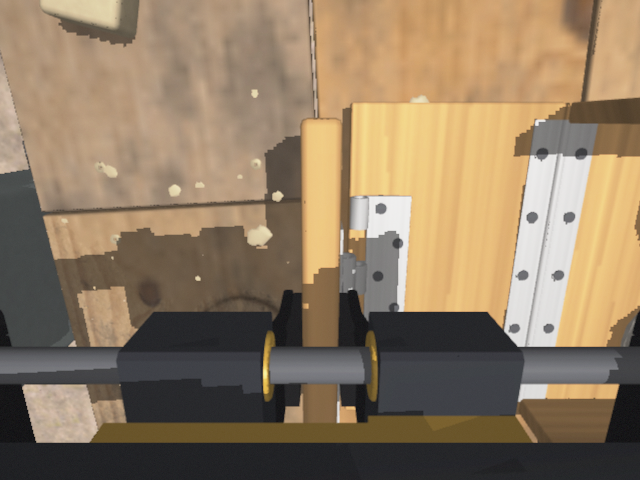

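```bash
python3 - <<'E'
from h import *
import pickle
np.set_printoptions(precision=4,suppress=True)
w=pickle.load(open('w4.pkl','rb'));im=w['img'].astype(int)
o=w['T']@np.linalg.inv(np.array(w['hand_eye']));i=np.linalg.inv(o)
t=lambda p:(i@np.r_[p,1])[:3]
def edges(a,lo): 
    d=np.abs(np.diff(a,axis=0)).sum(1); return [(lo+k+1,int(d[k])) for k in np.where(d>45)[0]]
print('board end col 322',edges(im[105:135,322],105),edges(im[105:135,312],105))
print('shelf end col 430/470',edges(im[92:115,440],92),edges(im[92:115,480],92))
print('knuckle col 357',edges(im[185:300,357],185)); print('plate col 395',edges(im[185:205,395],185))
print('col 346',edges(im[215:300,346],215))
for v in (130,150,180,210,240): print('row',v,edges(im[v,295:375],295))
cv2.imwrite('pics/c4.png',cv2.resize(w['img'][180:300,290:420],(650,600),interpolation=0)[:,:,::-1])
E
```

```text
board end col 322 [(np.int64(118), 111), (np.int64(119), 53), (np.int64(120), 118)] [(np.int64(119), 93), (np.int64(120), 51)]
shelf end col 430/470 [(np.int64(103), 68)] [(np.int64(103), 70)]
knuckle col 357 [(np.int64(196), 85), (np.int64(198), 92), (np.int64(199), 55), (np.int64(230), 71), (np.int64(240), 60), (np.int64(241), 183), (np.int64(293), 54), (np.int64(296), 65)]
plate col 395 [(np.int64(195), 65), (np.int64(196), 110), (np.int64(197), 101)]
col 346 [(np.int64(253), 48), (np.int64(292), 58), (np.int64(293), 176)]
row 130 [(np.int64(300), 77), (np.int64(302), 65), (np.int64(341), 59), (np.int64(342), 92), (np.int64(351), 160), (np.int64(352), 114)]
row 150 [(np.int64(301), 71), (np.int64(302), 77), (np.int64(341), 73), (np.int64(342), 70), (np.int64(350), 91), (np.int64(351), 127), (np.int64(352), 91)]
row 180 [(np.int64(301), 48), (np.int64(302), 95), (np.int64(303), 47), (np.int64(340), 63), (np.int64(341), 90), (np.int64(350), 150), (np.int64(351), 126)]
row 210 [(np.int64(302), 85), (np.int64(303), 55), (np.int64(339), 48), (np.int64(340), 91), (np.int64(341), 56), (np.int64(350), 50), (np.int64(351), 76), (np.int64(352), 63), (np.int64(369), 110)]
row 240 [(np.int64(302), 73), (np.int64(303), 69), (np.int64(339), 71), (np.int64(340), 143), (np.int64(341), 125), (np.int64(343), 203), (np.int64(344), 139), (np.int64(355), 119), (np.int64(356), 58), (np.int64(358), 93), (np.int64(359), 86), (np.int64(366), 50)]
```

View pics/c4.png

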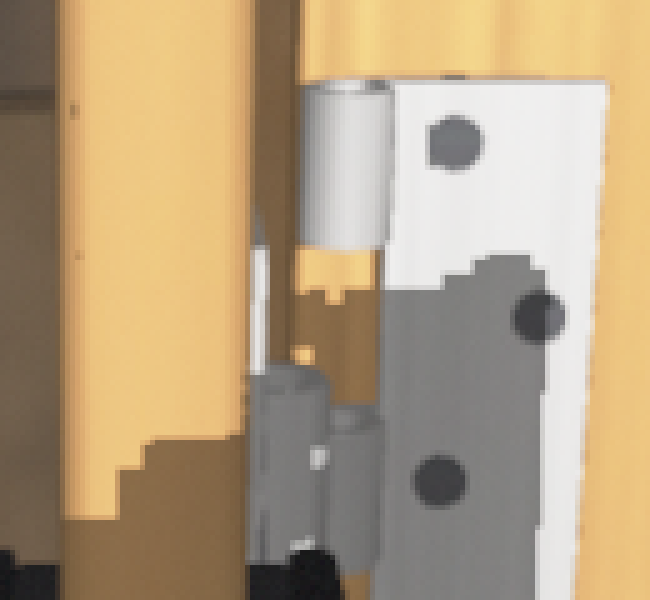

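```bash
python3 - <<'E'
from h import *
import pickle
np.set_printoptions(precision=4,suppress=True)
w=pickle.load(open('w4.pkl','rb'))
o=w['T']@np.linalg.inv(np.array(w['hand_eye']));i=np.linalg.inv(o)
t=lambda p:(i@np.r_[p,1])[:3]
zb=.072
print('SHELF centre (tool x):')
for n,u,v,z,off in [('plate end',395,196,.025,54),('shelf end',440,103,.022,110),('k near end',362,229.6,.034,34),('mid far end',360,262,.034,10)]:
    p=t(onz(w,u,v,z)); print(n,p, p[0]*1e3-off)
print('LIP centre:')
for n,u,v,z,off in [('board end',322,119.5,zb+.07,100),('k far',350,254.5,zb+.010,32),('k near',347,292.5,zb+.008,12)]:
    p=t(onz(w,u,v,z)); print(n,p,p[0]*1e3-off)
print('shelf edge y at z .022')
for u,v in [(351,130),(350.7,150),(350.3,180)]: print(t(onz(w,u,v,.022)))
print('board edges')
for u,v in [(302,130),(341.5,130),(302.8,240),(340.3,240)]: print(t(onz(w,u,v,zb+.07)))
print('knuckle r edge',t(onz(w,356,260,zb+.006)), 'shelf k', t(onz(w,350.5,215,.028)),t(onz(w,368,215,.028)))
E
```

```text
SHELF centre (tool x):
plate end [0.035  0.0458 0.1136] -19.044081743808157
shelf end [0.0905 0.0701 0.1166] -19.505912510903258
k near end [0.0154 0.0247 0.1046] -18.5805059015862
mid far end [-0.006   0.0241  0.1046] -15.994448912778335
LIP centre:
board end [ 0.0808 -0.0008 -0.0034] -19.208151957485413
k far [0.015  0.0139 0.0566] -16.981092562476828
k near [-0.0069  0.0129  0.0586] -18.929704516916903
shelf edge y at z .022
[0.0749 0.0173 0.1166]
[0.063  0.0174 0.1166]
[0.0446 0.0176 0.1166]
board edges
[ 0.0775 -0.0073 -0.0035]
[ 0.0775  0.0055 -0.0034]
[ 0.0403 -0.0075 -0.0035]
[ 0.0403  0.0057 -0.0034]
knuckle r edge [0.0107 0.0174 0.0606] shelf k [0.0234 0.0178 0.1106] [0.0234 0.0288 0.1106]
```

drive_tool([
  [[0,5,0,0,0,0],[0,5,0,0,0,0],[0,0,8,0,0,0],[0,0,8,0,0,0],[0,0,8,0,0,0],[0,0,6,0,0,0],[0,0,0,0,0,0],[0,0,0,0,0,0]],
])

```text
time: 11.67
position: [0.5021, 0.1014, 0.1075]
tool_rot: [0.725, 0.688, -0.001, -0.001]
ft_force: [0.3, -0.2, -1.9]
grip_width: 0.0138
grip_force: 29.9
```

drive_tool([
  [[0,0,3,0,0,0],[0,0,3,0,0,0],[0,0,3,0,0,0],[0,0,3,0,0,0],[0,0,3,0,0,0],[0,0,0,0,0,0],[0,0,0,0,0,0]],
])

```text
time: 12.25
position: [0.5027, 0.1014, 0.0932]
tool_rot: [0.725, 0.688, -0.0, -0.0]
ft_force: [0.6, -0.2, -2.0]
grip_width: 0.0135
grip_force: 29.9
```

drive_tool([
  [[0,0,1,0,0,0],[0,0,1,0,0,0],[0,0,1,0,0,0],[0,0,1,0,0,0],[0,0,1,0,0,0],[0,0,0,0,0,0],[0,0,0,0,0,0]],
])

```text
time: 12.83
position: [0.5029, 0.1014, 0.0885]
tool_rot: [0.725, 0.688, 0.0, 0.0]
ft_force: [0.9, 0.6, -0.0]
grip_width: 0.0141
grip_force: 29.9
```

drive_tool([
  [[0,0,1,0,0,0],[0,0,0.5,0,0,0],[0,0.5,0,0,0,0],[0,0.5,0,0,0,0],[0,0.5,0,0,0,0],[0,0,0,0,0,0],[0,0,0,0,0,0]],
])

```text
time: 13.42
position: [0.503, 0.1015, 0.0884]
tool_rot: [0.725, 0.689, -0.001, -0.001]
ft_force: [-5.1, 0.4, 14.2]
grip_width: 0.0136
grip_force: 29.9
```

```bash
python3 - <<'E'
from h import *
w=snap('wrist');d=snap('side');s=snap('scene')
o=sensors.get_obs();print(o['time'],o['position'],o['grip_force'],o['ft_force'],o['moment'],abs(o['joint_velocities']).max())
cv2.imwrite('pics/f.png',np.hstack([cv2.resize(w['img'][180:310,290:420],(400,400)),cv2.resize(s['img'][150:290,270:410],(400,400))])[:,:,::-1])
E
```

```text
13.5667 [0.50302726 0.10150237 0.08834998] 29.94153018342331 [-4.6915074   0.57825044 13.47270048] [-0.00938744  0.84674066 -0.05829659] 0.0015026364458052225
```

View pics/f.png

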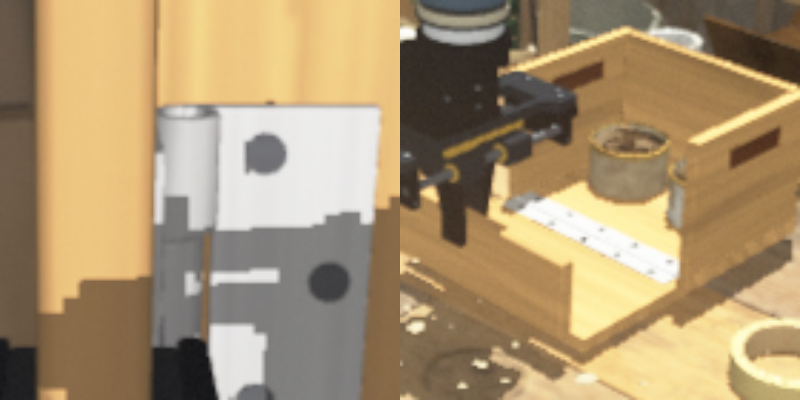

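drive_tool([
  [[0,0,-1,0,0,0],[0,0,-0.7,0,0,0],[0,0,0,0,0,0],[0,0.5,0,0,0,0],[0,0.5,0,0,0,0],[0,0,0,0,0,0],[0,0,0,0,0,0]],
])

```text
time: 14.15
position: [0.5048, 0.1013, 0.0885]
tool_rot: [0.725, 0.688, -0.0, -0.0]
ft_force: [-2.5, 0.8, 2.3]
grip_width: 0.0136
grip_force: 29.9
```

Friction had been holding it; it slid in 1.8 mm. Unload a little more and keep nudging in.

drive_tool([
  [[0,0,-0.5,0,0,0],[0,0.5,0,0,0,0],[0,0.5,0,0,0,0],[0,0,0,0,0,0],[0,0,0,0,0,0]],
])

```text
time: 14.57
position: [0.5055, 0.1012, 0.0887]
tool_rot: [0.725, 0.689, -0.001, -0.001]
ft_force: [-2.8, 0.4, -1.0]
grip_width: 0.0137
grip_force: 30.0
```

drive_tool([
  [[0,0.5,0,0,0,0],[0,0.5,0,0,0,0],[0,0,0,0,0,0],[0,0,0,0,0,0]],
])

```text
time: 14.9
position: [0.5057, 0.1012, 0.0887]
tool_rot: [0.725, 0.689, -0.001, -0.001]
ft_force: [-4.8, 0.7, -0.8]
grip_width: 0.0139
grip_force: 30.0
```

drive_tool([
  [[0,0,0.8,0,0,0],[0,0,0.4,0,0,0],[0,0,0,0,0,0],[0,0,0,0,0,0],[0,0,0,0,0,0]],
])

```text
time: 15.32
position: [0.5057, 0.1012, 0.0885]
tool_rot: [0.725, 0.689, -0.001, -0.001]
ft_force: [-6.8, 0.7, 8.0]
grip_width: 0.014
grip_force: 30.0
```

```bash
python3 - <<'E'
from h import *
w=snap('wrist');im=w['img'].astype(int)
o=sensors.get_obs();print(o['time'],o['position'],o['grip_force'],o['ft_force'],abs(o['joint_velocities']).max(),R.from_quat(o['tool_rot']).as_matrix().round(4).tolist())
for v in (225,235,245,262,270,280): print(v,im[v,336:372:2].sum(1), (im[v,336:372:2,0]-im[v,336:372:2,2]))
E
```

```text
15.3667 [0.50564169 0.10123276 0.08851314] 29.97238599942648 [-6.79440419  0.35844877  8.40300116] 0.0012316720936208783 [[0.0516, 0.9987, -0.0033], [0.9987, -0.0516, -0.0], [-0.0002, -0.0033, -1.0]]
225 [517 471 294 580 651 655 646 640 609 563 648 699 693 694 577 406 340 340] [106 102  22   4   2   2   3   2   2   3   2   2   2   1   3   0  -5  -5]
235 [515 457 595 646 656 657 645 634 600 543 649 698 690 694 646 557 428 340] [105  98  13   1   2   2   2   4   3   4   2   2   2   2   1   1  -2  -4]
245 [511 449 607 547 362 355 350 344 329 514 658 695 687 693 700 699 693 690] [107  96  13   1   2   3   2   2   2   4   2   3   2   2   1   2   2   2]
262 [502 430 350 361 370 366 361 363 350 325 364 381 374 382 385 377 377 376] [107  91  12   3   3   2   3   2   2   1   3   0   2   2   3   2   0   2]
270 [286 259 352 371 372 368 363 361 342 405 672 690 682 693 693 690 689 656] [57 51  6  2  2  3  2  1  2  2  2  2  1  2  2  2  2  2]
280 [283 252 351 364 372 367 360 358 338 305 386 379 372 379 380 376 376 377] [57 51  7  3  2  2  2  2  2  1  2  3  0  1  2  1  2  2]
```

```bash
python3 -c "
from rig import ticket
print(ticket.hand_in())"
```

```text
the job is handed in; nothing more can be done
None
```

I handed the job in at about 15.4 s with the flap flat and the lip board held at 30 N, its knuckles seated in line with the shelf's. The hand-in returned no verdict, and I viewed 11 pictures, one over the limit of 10.

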